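# Complete the collet rack and hold the tote gate open

## Task

The collet set is going out to the lathe. Stand the loose collet, shank down and fully home, in the empty bore of the rack in the green tote and let go of it; then, with the gate still shut, pinch the transport catch's tabs together until its slide stays drawn back, squeeze the latch on the gate and swing the gate past its detent. Finish while still holding the gate wide open, about square to the tote's mouth, so that the rack can be slid out (let go, it swings back half shut); leave the rack and the other things on the bench where they are.

Things in the scene. Friction and masses are not known exactly. Their poses are not given: they have to be found in the camera images.
- collet: Loose steel collet, upright on the bench right of the tote among a step chuck and an oil bottle (the three change places): 75 mm long, 0.10 to 0.20 kg; shank 20 mm diameter with chamfered foot, widening from 52 mm up to a head 28 mm in diameter, cylindrical from 62 to 75 mm above the foot. Origin: centre of the foot's underside; z up the axis to the head.
- rack_bore (a point): Centre of the empty bore's mouth in the rack's top face, 52 mm above the bench; bore 22 mm in diameter, 38 mm deep, chamfered. Axes as the tote's. Like collets stand 75 mm to either side (y) and 40 mm behind (+x) at y +-37.5 mm; heads 28 mm wide, tops 89 mm above the bench: fingers closing along the tote's y have room even fully open.
- rack: Aluminium collet rack in the tote's bay, 85 (x) x 190 (y) x 46 mm, four collets fast in it, 1.9 kg, loose with about 3 mm of play. Origin: centre of its underside, on the tote's floor 6 mm above the bench.
- tote: Green sheet-steel tote, fixed. Origin: on the bench under the middle of the rack bay. x points from the gate side (facing the robot) to the back, y to the left, z up. Bay 96 x 198 mm inside, walls up to 66 mm, back 56 mm. To its right (y -103 to -189 mm) a narrow side bay whose solid front panel, 80 mm high, carries the transport catch.
- gate (a joint): Angle of the barred steel gate, rad: 0 shut, grows as its right end swings towards the robot, pi/2 square to the mouth, stop 1.65; hinge-to-end direction (-sin a, -cos a) in the tote's x, y. 206 mm long, 10 thick, top rail 80 mm high. Spring shuts it: 2.4 N at the latch tabs at 1.4 rad. Detent: up to 4 N more at 0.2 to 0.55 rad; let go beyond, it rests at about 0.9.
- gate_hinge (a point): Point on the vertical hinge axis of the gate, 98 mm above the bench, 58 mm in front (-x) and 108 mm to the left (+y) of the tote's origin.
- latch (a joint): Squeeze of the gate's latch, m: 0 sprung out, 0.012 fully squeezed. The tab away from the hinge is the trigger and slides towards the hinge and the fixed tab: 4 N to start, 9 N at the end; it springs back when let go. The bolt is clear above 0.007; keep it squeezed until the gate is 0.1 rad open.
- latch_grip (a point): Point midway between the latch's two tabs at rest, on the gate's top rail (moves with it), 154 mm from the hinge axis along the gate, 98 mm above the bench. Tabs: upright steel plates 5 mm thick, 26 wide across the gate, 82 to 116 mm high. Outer faces 28 mm apart along the gate, 16 squeezed; the hinge-side tab is fixed, so the squeezed pair's middle is 6 mm nearer the hinge.
- transport_catch (a joint): Travel of the transport catch's slide, m: about 0 (laps 8 mm in front of the gate's free end and blocks it) to 0.012 (fully drawn). The gate is clear above 0.009. Moves against 3 N of friction and stays where it is left.
- catch_grip (a point): Point midway between the transport catch's two tabs with its slide at 0, on the tote's front panel, 58 mm in front and 139 mm right of the tote's origin, 98 mm above the bench. Tabs: upright steel plates 5 mm thick, 26 wide (x), 82 to 116 mm high. Outer faces 28 mm apart along y, 16 pinched; the right tab is fixed, the left slides right, so the pinched pair's middle is 6 mm to the right (tote -y).
- step_chuck: Bystander: step chuck standing on its face, a 46 mm steel disc with a 20 mm shank pointing up, 58 mm high. Origin: centre of its underside.
- oil_bottle: Bystander: small amber oil bottle, 30 mm in diameter, 62 mm high. Origin: centre of its underside.
- screwdriver: Bystander: screwdriver 160 mm long lying on the bench at the right of the tote. Origin: under its middle.
- loupe: Bystander: black eye loupe 36 mm wide, 28 mm high, at the left. Origin: centre of its underside.
- dial_gauge: Bystander: dial gauge on a wooden block 70 x 55 mm, 30 mm high, at the left. Origin: centre of its underside.
There are look-alikes about, which are no part of the job. Leave any pink look-alike of the collet alone.

How it is judged (in metres and radians):
On the way, in this order (a step that is already met when the one before it is completed fails the run):
1. the collet stands fully home in the empty bore and is let go (z of collet in the frame of rack_bore below -0.033 m and horizontal distance between collet and rack_bore below 0.005 m and angle between collet's own z axis and vertical below 0.12 rad and contact force between the fingers and collet below 0.1 N and value of joint transport_catch below 0.007 m and value of joint gate below 0.05 rad), for 0.3 s.
2. the transport catch is drawn back, the gate still shut (value of joint transport_catch above 0.009 m and value of joint gate below 0.05 rad and value of joint latch below 0.003 m), for 0.2 s.
3. the gate's latch is squeezed (value of joint latch above 0.007 m and value of joint transport_catch above 0.009 m and contact force between the fingers and gate above 1 N and value of joint gate below 0.2 rad), for 0.05 s.
4. the gate is swung past its detent (value of joint gate above 0.9 rad), for 0.1 s.
At the end, for the whole second after the job is handed in: Fingers hold the gate (over 0.8 N) at rest beyond 1.3 rad; transport catch still drawn over 9 mm; collet free in the bore, foot over 33 mm deep, within 5 mm of centre, tilt under 0.12 rad; rack within 20 mm of its place; bystanders within 30 mm of theirs (z of collet in the frame of rack_bore below -0.033 m and horizontal distance between collet and rack_bore below 0.005 m and angle between collet's own z axis and vertical below 0.12 rad and contact force between the fingers and collet below 0.1 N and value of joint gate above 1.3 rad and value of joint transport_catch above 0.009 m and velocity of joint gate between -0.15 and 0.15 rad/s and contact force between the fingers and gate above 0.8 N and distance between rack and tote below 0.02 m and distance of each of step_chuck, oil_bottle, screwdriver, loupe, dial_gauge from where it was at the start of the episode below 0.03 m); the arm keeps its last pose, push and grip.
It fails at once if a bystander is knocked away (distance of any of step_chuck, oil_bottle, screwdriver, loupe, dial_gauge from where it was at the start of the episode above 0.03 m).
It fails at once if the rack is lifted or dragged from its place (distance of rack from where it was at the start of the episode above 0.02 m).
It also fails if it takes over 56 s, if anything falls off the work surface, if the arm or the gripper's body presses on something with over 40 N, if the wrist force passes 120 N, or if a joint passes its speed limit or range.

## Robot

A 6-joint arm with a two-finger parallel gripper is mounted at the origin on the work surface. World frame = base frame: x ahead of the robot, y to its left, z up, the work surface at z = 0. Lengths are in mm, angles in rad, forces in N, time in s.
With the tool pointing down it reaches from about 375 to 900 mm from the base axis. Payload 3.1 kg.
Tool frame: the origin (TCP) lies at the very end of the fingers, on their centre line; the grasp point (between the pads) lies 19 mm behind it; z points along the fingers, y is the direction in which the jaws open and shut (so a half turn about z gives the same grasp; the last joint's range is limited). The gripper opens to 87 mm and grips with 3 to 60 N. Pads are 19 mm wide; open, the fingers measure 117 mm over their backs; the gripper's body (75 mm by 190 mm) begins 51 mm behind the grasp point.
Start: joints at [1.109, 0.527, 1.433, -0, 1.181, -0.178], TCP at [174.963, 599.987, 222.548] pointing down, gripper open.
Joint ranges: [-3.08, 3.08], [-0.75, 2.2], [0.22, 2.44], [-1.43, 4.57], [0, 2.65], [-2.85, 2.85]. Speed limits (rad/s): [2.79, 2.79, 3.14, 3.14, 3.14, 3.14].

## Interface

Orientations are given as [roll, pitch, yaw] about the fixed x, y, z axes, in that order (R = Rz(yaw) Ry(pitch) Rx(roll)).
In Python, from workcell import r gives the robot as it stands.
- The arm moves only by the shell command python3 -m inch 'ROWS' [FORCE]. ROWS is JSON, a list of rows, each a list of 3 entries, a list of its own where there are three numbers: the opening, from -1 (shut) to 1 (fully open), then the shift along the tool's x, y, z scaled (see below), then the turn about the tool's z scaled (see below). In form: [[claw, [tx, ty, tz], twist], ...]. A call has 1 to 10 rows; each row is the pose to reach, as a shift and turn from the pose commanded when the call began, along the tool's axes at that moment; what a row does not reach only later rows make up. The controller multiplies each number of a shift by 200 mm and each number of a turn by 90 degrees. A row lasts 1/12 s, in which the tool goes at most 41.7 mm and 7.16 degrees, less where a joint would pass 70% of its speed; a pose out of reach is approached as far as the arm can. A call with a number of a shift or a turn outside -1 to 1 is refused whole. A call with a gripper value outside its range is refused whole. The fingers move at their own pace and stop on an object; FORCE is the grip in N (left out, the last holds). Time passes only in rows, so rows that repeat a pose let the fingers close. It gives the time, the measured TCP pose, the force and the opening at its end, in the units of the state.
- r.observe(): the state, without advancing time (a new reading comes with each control period).
- r.get_image(name): name is "scene" or "side" or "wrist"; returns a dict with "image" (420x560x3 uint8, red, green, blue), "fx", "fy", "cx", "cy" (pixels), "rvec" (rotation vector, rad) and "tvec" (3), from world to camera coordinates, as OpenCV has them; the wrist camera has in their place "T_tool_cam" (4x4, takes a point from camera to tool coordinates, whose origin is the TCP and whose axes are the flange's). Camera axes: x right, y down, z forward; pixel columns grow to the right and rows downward; lengths in mm; the calibration is good to about 2 mm. A picture is of the moment at which its call begins: read the wrist's pose just before it. There is no depth.
- r.sign_off(): hands the job in, once; it reports no verdict.
The state is a dict: "t": time; "qpos": joint angles; "qvel": joint speeds; "joint_torque": joint torques, N m; "position": TCP position; "ee_rot": TCP orientation; "wrist_force": force on the tool from outside, world axes, zero at the start; "torque": the same for the moment, N m; "grip_width": finger opening in mm.
Only numpy, scipy, OpenCV 4.12 (cv2) and the standard library are available. Lean on these libraries where they do the work, as an engineer would, in place of code of your own. Each camera call takes 0.05 s, during which the arm holds its last target. There are 200 camera calls.

## Working session

There is one attempt and no reset: what is moved stays moved. The work goes in short steps, Python scripts to look and compute and a shell command to move; the robot and the scene stay as the last step left them, time stands still between calls to the robot, and variables do not carry over. Pictures are saved under pics/ and viewed, about 8 in all and at most 12, crops included, and the job is handed in when it is done.

```bash
ls; mkdir -p pics; python3 - <<'E'
from workcell import r
import cv2
print(r.observe())
for n in ("scene","side"):
    d=r.get_image(n); cv2.imwrite(f"pics/{n}0.png",cv2.resize(d["image"][:,:,::-1],(800,600),interpolation=cv2.INTER_CUBIC))
    print(n,{k:v for k,v in d.items() if k!="image"})
E
```

```text
pics
{'t': 0.0, 'qpos': array([ 1.10850051e+00,  5.28471214e-01,  1.43389840e+00, -3.30466615e-05,
        1.18138947e+00, -1.78507445e-01]), 'qvel': array([ 0.00106007, -0.00184593,  0.00012658,  0.00035997, -0.00093074,
        0.00039612]), 'joint_torque': array([-3.21153275e-03, -4.40046072e+01, -1.76592207e+01,  6.31632912e-02,
        5.83018397e-02, -1.61461403e-04]), 'position': array([174.65030801, 599.33997097, 221.56977548]), 'ee_rot': array([-3.13945522e+00, -3.54613113e-04,  2.85781649e+00]), 'wrist_force': array([ 0.31420676, -0.10706339, -0.08888658]), 'torque': array([-0.04745266, -0.04958837, -0.00380587]), 'grip_width': 86.94536448615274}
scene {'fx': 515.1304725102801, 'fy': 515.1304725102801, 'cx': 287.64838732714327, 'cy': 212.87984564774888, 'rvec': array([ 1.96367711,  1.39618954, -0.63054283]), 'tvec': array([-219.05341943, -267.88461507, 1654.77738552])}
side {'fx': 429.6135941471646, 'fy': 429.6135941471646, 'cx': 274.82224014678104, 'cy': 212.21751058656912, 'rvec': array([ 2.26755564, -0.07747311,  0.01050324]), 'tvec': array([-505.7041907 ,  109.08550774, 1089.4482385 ])}
```

View pics/scene0.png

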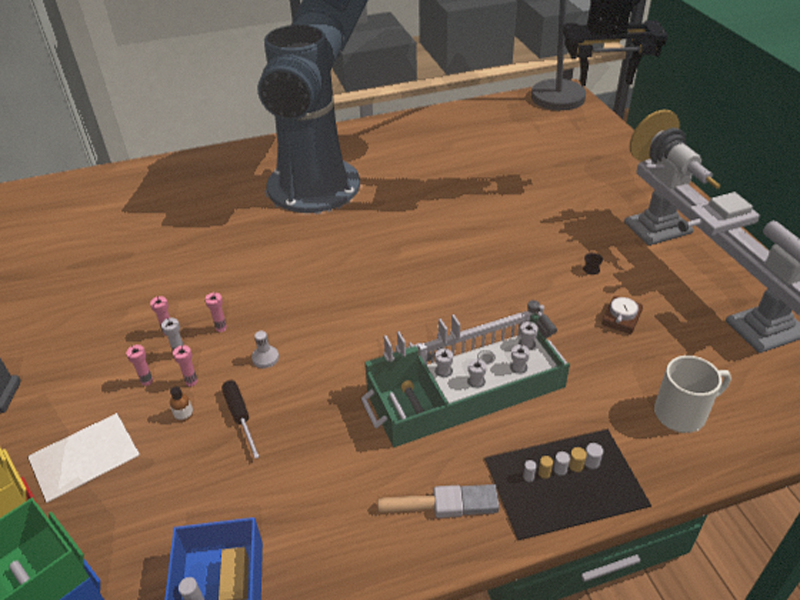

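View pics/side0.png

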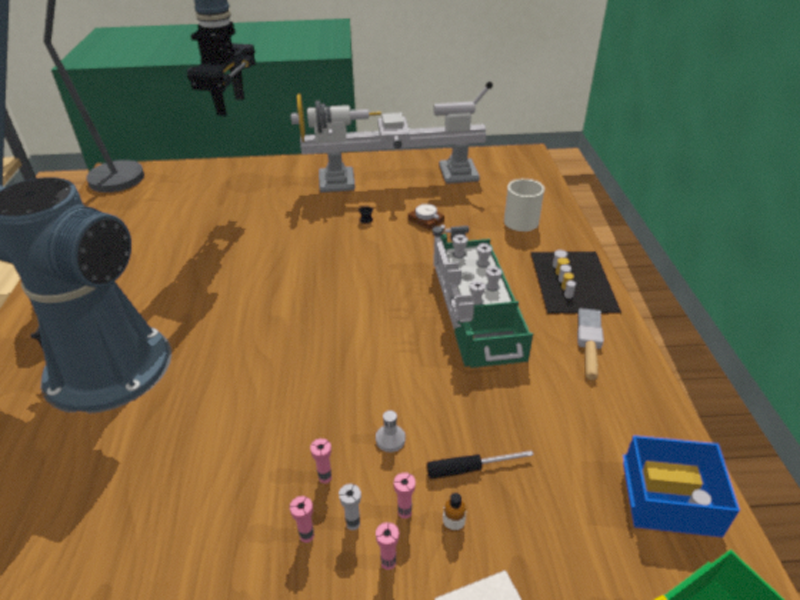

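Scene view: the steel collet at (171,325) has four pink ones around it; the tote is at (470,375) with the empty bore near (487,357). Side view: collet at (350,492), tote at (480,300). Next I'll enlarge the crops.

```bash
cat > h.py <<'E'
import numpy as np, cv2
from workcell import r
def ray(d,u,v):
    R=cv2.Rodrigues(d["rvec"])[0]; c=-R.T@d["tvec"]
    return c, R.T@np.array([(u-d["cx"])/d["fx"],(v-d["cy"])/d["fy"],1])
def onz(d,u,v,z):
    c,k=ray(d,u,v); return c+k*(z-c[2])/k[2]
def tri(rays):
    A=np.zeros((3,3));b=np.zeros(3)
    for c,k in rays:
        k=k/np.linalg.norm(k);P=np.eye(3)-np.outer(k,k);A+=P;b+=P@c
    return np.linalg.solve(A,b)
E
python3 - <<'E'
from h import *
S=r.get_image("scene");D=r.get_image("side")
a=S["image"][195:315,245:405];b=D["image"][150:260,295:375]
a=cv2.resize(a,(640,480),interpolation=cv2.INTER_CUBIC)
b=cv2.resize(b,(400,550),interpolation=cv2.INTER_CUBIC)
cv2.imwrite("pics/toteS.png",a[:,:,::-1])
cimg=cv2.resize(D["image"][295:405,185:335],(750,550),interpolation=cv2.INTER_CUBIC)
o=np.zeros((550,800,3),np.uint8);o[:,:400]=b;o[:,400:]=cimg[:, :400]
cv2.imwrite("pics/sideC.png",o[:,:,::-1])
for n,(u,v) in dict(col=(171,325),p1=(158,303),p2=(214,299),p3=(137,352),p4=(182,353),).items(): print(n,onz(S,u*.7,v*.7,75).round())
for n,(u,v) in dict(col=(350,492),p1=(321,446),p2=(302,507),p3=(404,482),p4=(387,532)).items(): print(n,onz(D,u*.7,v*.7,75).round())
E
```

```text
col [ 437. -336.   75.]
p1 [ 374. -353.   75.]
p2 [ 397. -260.   75.]
p3 [ 482. -394.   75.]
p4 [ 509. -326.   75.]
col [ 432. -338.   75.]
p1 [ 393. -262.   75.]
p2 [ 371. -355.   75.]
p3 [ 504. -328.   75.]
p4 [ 477. -397.   75.]
```

View pics/toteS.png

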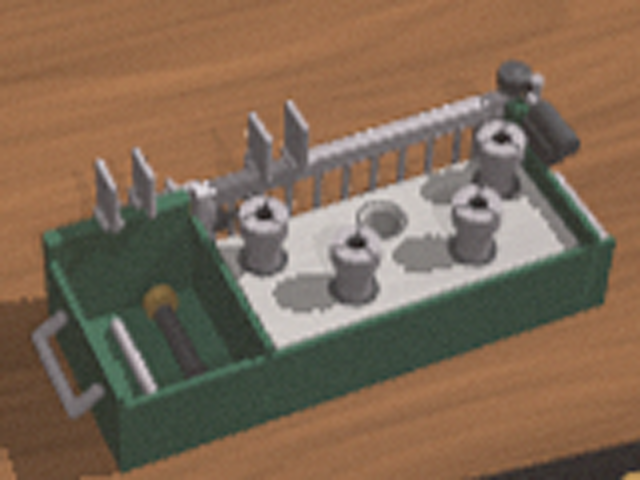

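View pics/sideC.png

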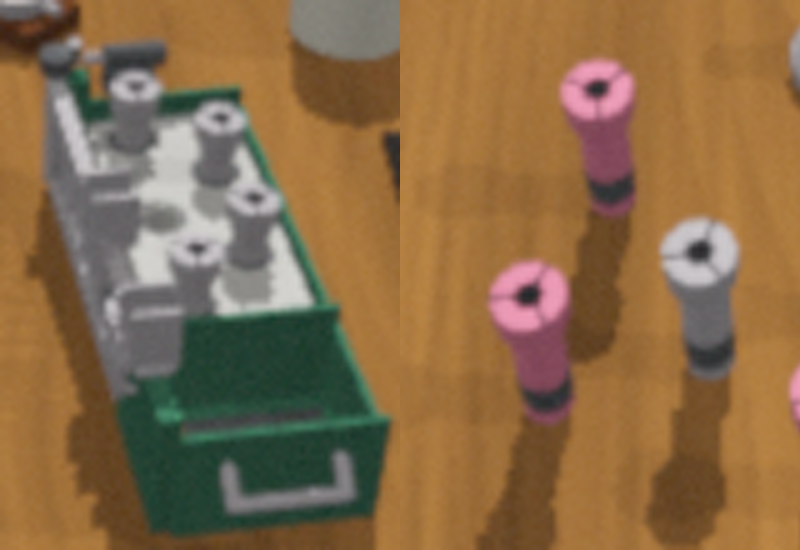

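```bash
cat > fit.py <<'E'
from h import *
from scipy.optimize import least_squares
S=r.get_image("scene");D=r.get_image("side")
s=lambda u,v:(245+u/4,195+v/4); e=lambda u,v:(295+u/5,150+v/5); g=lambda u,v:(185+(u-400)/5,295+v/5)
H=[((0,-75),s(265,208),e(195,247)),((0,75),s(500,135),e(133,82)),((40,-37.5),s(357,242),e(253,197)),((40,37.5),s(476,196),e(220,117))]
A=[];W=[]
for l,p,q in H:
    P=onz(S,*p,89);Q=onz(D,*q,89);print(P.round(),Q.round());A.append(l);W.append((P+Q)[:2]/2)
A=np.array(A);W=np.array(W)
f=lambda p:((A@np.array([[np.cos(p[2]),np.sin(p[2])],[-np.sin(p[2]),np.cos(p[2])]])+p[:2])-W).ravel()
o=least_squares(f,[500,0,0]);print("bore,yaw",o.x,o.fun.round(1)); x,y,t=o.x
print("bore seen",onz(S,*s(383,220),52),onz(D,*e(162,215),52))
c,sn=np.cos(t),np.sin(t);R=np.array([[c,-sn],[sn,c]])
def toTote(P): return R.T@(P[:2]-[x,y])
for n,p in dict(cl=s(107,172),cr=s(143,162),l1=s(259,125),l2=s(296,112)).items(): print(n,toTote(onz(S,*p,116)).round(1))
print("side latch",toTote(onz(D,*e(110,182),116)),"catch",toTote(onz(D,*e(150,297),116)))
print("collet side",onz(D,*g(700,250),75),tri([ray(S,171*.7,325*.7),ray(D,*g(700,250))]))
print("hinge",toTote(onz(S,*s(517,72),98)), toTote(onz(D,*e(58,55),98)))
E
python3 fit.py
```

```text
[662.  64.  89.] [664.  61.  89.]
[654. 212.  89.] [654. 213.  89.]
[703. 103.  89.] [701. 100.  89.]
[693. 178.  89.] [697. 174.  89.]
bore,yaw [6.58548183e+02 1.36853752e+02 6.50141265e-02] [ 0.4 -0.5 -0.2 -0.6 -1.2  0.6  1.   0.5]
bore seen [661.47290123 137.70191291  52.        ] [660.84802628 136.48309632  52.        ]
cl [ -37.2 -151.8]
cr [ -36.5 -130.8]
l1 [-37.6 -60.2]
l2 [-38.8 -36.7]
side latch [-39.8628816  -50.60300798] catch [ -39.28829261 -144.00276573]
collet side [ 432.4507657  -338.95246867   75.        ] [ 432.38928244 -336.77552483   71.182937  ]
hinge [-34.41947228 104.65684939] [-39.40666183  96.40213491]
```

```bash
cat > go.py <<'E'
import sys,numpy as np
from scipy.spatial.transform import Rotation as Ro
from workcell import r
def sh(targets):
    o=r.observe();p=o["position"];R=Ro.from_euler("xyz",o["ee_rot"])
    print("t",o["t"],p.round(1),"head",np.degrees(np.arctan2(*R.as_matrix()[1::-1,1])).round(1),"F",o["wrist_force"].round(1),"w",round(o["grip_width"],1))
    for x,y,z in targets:
        d=R.inv().apply(np.array([x,y,z])-p);print((x,y,z),(d/200).round(3),"dist",round(np.linalg.norm(d)))
if __name__=="__main__": sh([tuple(map(float,a.split(","))) for a in sys.argv[1:]])
E
python3 go.py 260,420,200 330,330,190 480,80,190
python3 - <<'E'
from h import *
S=r.get_image("scene");D=r.get_image("side")
for p in ((640,238),(655,240),(690,230),(740,345)): print(onz(S,p[0]*.7,p[1]*.7,0).round())
for p in ((320,190),(355,187),(445,182),(480,178)): print(onz(D,p[0]*.7,p[1]*.7,0).round())
E
```

```text
t 0.3 [174.9 599.8 222.2] head 73.7 F [ 0.1 -0.8  0.5] w 87.0
(260.0, 420.0, 200.0) [-0.66  -0.744  0.111] dist 200
(330.0, 330.0, 190.0) [-1.122 -1.078  0.162] dist 313
(480.0, 80.0, 190.0) [-2.192 -2.068  0.162] dist 604
[419. 580.  -0.]
[435. 605.  -0.]
[430. 690.   0.]
[738. 580.   0.]
[358. 587.   0.]
[446. 594.   0.]
[677. 599.   0.]
[769. 611.   0.]
```

```bash
python3 -m inch '[[0.4,[-1,-1,0.1],0],[0.4,[-1,-1,0.1],0],[0.4,[-1,-1,0.1],0],[0.4,[-1,-1,0.1],0],[0.4,[-1,-1,0.1],0],[0.4,[-1,-1,0.1],0],[0.4,[-1,-1,0.1],0]]' 20
python3 -m inch '[[0.4,[-1,-1,0],0],[0.4,[-1,-1,0],0],[0.4,[-1,-1,0],0],[0.4,[-1,-1,0],0],[0.4,[-1,-1,0],0],[0.4,[-1,-1,0],0],[0.4,[-1,-1,0],0]]'
python3 -m inch '[[0.4,[-0.5,-1,0],0],[0.4,[-0.5,-1,0],0],[0.4,[-0.5,-1,0],0],[0.4,[-0.5,-1,0],0],[0.4,[-0.5,-1,0],0],[0.4,[-0.5,-1,0],0]]'
python3 go.py 433,-337,160 433,-337,100
```

```text
t: 0.98
position: [311.7, 349.6, 202.6]
ee_rot: [-3.141, 0.0, 2.857]
wrist_force: [0.6, 0.2, -1.1]
grip_width: 61.7
t: 1.57
position: [448.7, 101.2, 202.9]
ee_rot: [3.141, 0.002, 2.856]
wrist_force: [0.8, -0.2, -0.5]
grip_width: 61.0
t: 2.07
position: [489.1, -121.9, 203.1]
ee_rot: [-3.139, 0.005, 2.854]
wrist_force: [0.0, -0.0, 0.2]
grip_width: 61.2
t 2.0667 [ 489.1 -121.9  203.1] head 73.5 F [ 0.  -0.   0.2] w 61.2
(433.0, -337.0, 160.0) [-0.035 -1.11   0.219] dist 226
(433.0, -337.0, 100.0) [-0.034 -1.11   0.519] dist 245
```

```bash
python3 -m inch '[[0.4,[-0.03,-1,0],0],[0.4,[-0.03,-1,0],0],[0.4,[-0.03,-1,0],0],[0.4,[-0.03,-1,0.2],0],[0.4,[-0.03,-1,0.2],0],[0.4,[-0.03,-1,0.2],0],[0.4,[-0.03,-1,0.2],0],[0.4,[-0.03,-1,0.2],0]]' 
python3 go.py 433,-337,100
python3 - <<'E'
from h import *
d=r.get_image("wrist");cv2.imwrite("pics/w1.png",cv2.resize(d["image"][:,:,::-1],(800,600)))
print({k:v for k,v in d.items() if k!="image"})
E
```

```text
t: 2.73
position: [436.5, -309.3, 162.4]
ee_rot: [3.141, -0.001, 2.857]
wrist_force: [0.7, 0.5, -0.2]
grip_width: 60.8
t 2.7333 [ 436.5 -309.3  162.4] head 73.7 F [ 0.7  0.5 -0.2] w 60.8
(433.0, -337.0, 100.0) [-0.022 -0.138  0.312] dist 68
{'fx': 377.3430674091894, 'fy': 377.3430674091894, 'cx': 275.48798979663565, 'cy': 215.44261690331294, 'T_tool_cam': array([[-1.86362341e-03, -9.56307715e-01, -2.92356085e-01,
         8.16318660e+01],
       [ 9.99998251e-01, -1.73566755e-03, -6.97053699e-04,
        -4.48294783e-01],
       [ 1.59164863e-04, -2.92356872e-01,  9.56309277e-01,
        -1.62037273e+02],
       [ 0.00000000e+00,  0.00000000e+00,  0.00000000e+00,
         1.00000000e+00]])}
```

View pics/w1.png

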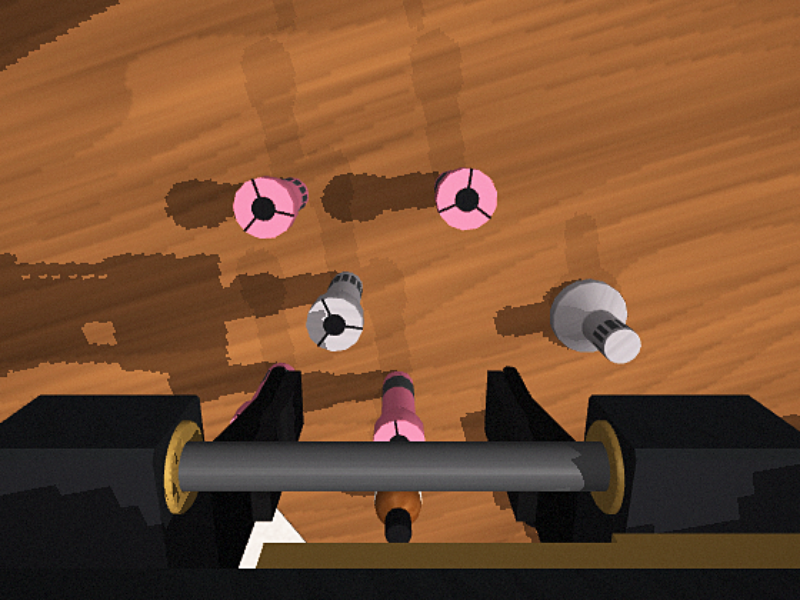

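Wrist view: the steel collet's head centre is at (335,323), pinks are at (265,208), (467,199) and (400,425), and the step chuck's shank is at (622,344).

```bash
cat >> h.py <<'E'
from scipy.spatial.transform import Rotation as Ro
def wz(d,o,u,v,z):
    R=Ro.from_euler("xyz",o["ee_rot"]).as_matrix();T=d["T_tool_cam"]
    c=R@T[:3,3]+o["position"];k=R@T[:3,:3]@np.array([(u-d["cx"])/d["fx"],(v-d["cy"])/d["fy"],1])
    return c+k*(z-c[2])/k[2]
E
python3 - <<'E'
from h import *
import go
o=r.observe();d=r.get_image("wrist")
p=wz(d,o,335*.7,323*.7,75);print(p, wz(d,o,400*.7,427*.7,75),wz(d,o,467*.7,199*.7,75),wz(d,o,622*.7,344*.7,58))
go.sh([(p[0],p[1],110),(p[0],p[1],50)])
E
```

```text
[ 431.0325301  -337.53302178   75.        ] [ 494.74777864 -322.89687437   75.        ] [ 391.23566112 -261.08727749   75.        ] [ 489.81817389 -199.09671083   58.        ]
t 2.8333 [ 437.1 -308.5  163.1] head 73.8 F [-0.3  0.2  0.5] w 60.7
(np.float64(431.03253009944467), np.float64(-337.5330217819327), 110) [-0.011 -0.148  0.265] dist 61
(np.float64(431.03253009944467), np.float64(-337.5330217819327), 50) [-0.011 -0.148  0.565] dist 117
```

```bash
python3 -m inch '[[0.4,[-0.015,-0.147,0.1],0],[0.4,[-0.015,-0.147,0.2],0],[0.4,[-0.015,-0.147,0.35],0],[0.4,[-0.015,-0.147,0.5],0],[0.4,[-0.015,-0.147,0.565],0],[0.4,[-0.015,-0.147,0.565],0],[-0.8,[-0.015,-0.147,0.565],0],[-0.8,[-0.015,-0.147,0.565],0],[-0.8,[-0.015,-0.147,0.565],0],[-0.8,[-0.015,-0.147,0.565],0]]' 25
python3 go.py 433,-337,160
```

```text
t: 3.67
position: [432.3, -339.3, 51.1]
ee_rot: [-3.14, 0.003, 2.858]
wrist_force: [-0.1, 0.1, 0.0]
grip_width: 41.5
t 3.6667 [ 432.3 -339.3   51.1] head 73.8 F [-0.1  0.1  0. ] w 41.5
(433.0, -337.0, 160.0) [-0.002  0.011 -0.544] dist 109
```

```bash
python3 -m inch '[[-0.8,[0,0.008,0.005],0],[-0.8,[0,0.008,0.005],0],[-0.8,[0,0.008,0.005],0],[-0.8,[0,0.008,0.005],0],[-0.8,[0,0.008,0.005],0]]' 30
python3 -m inch '[[-0.8,[0,0,-0.1],0],[-0.8,[0,0,-0.3],0],[-0.8,[0,0,-0.5],0],[-0.8,[0,0,-0.6],0],[-0.8,[0,0,-0.6],0]]'
python3 go.py 480,-120,172 660,137,172
```

```text
t: 4.08
position: [432.1, -337.5, 49.1]
ee_rot: [-3.141, 0.001, 2.858]
wrist_force: [-0.1, 0.1, 4.9]
grip_width: 26.6
t: 4.5
position: [433.9, -339.7, 173.1]
ee_rot: [-3.136, 0.008, 2.858]
wrist_force: [0.3, -0.4, -1.7]
grip_width: 27.0
t 4.5 [ 433.9 -339.7  173.1] head 73.7 F [ 0.3 -0.4 -1.7] w 27.0
(480.0, -120.0, 172.0) [ 8.600e-02  1.119e+00 -1.000e-03] dist 224
(660.0, 137.0, 172.0) [-0.418  2.605 -0.006] dist 528
```

```bash
python3 -m inch '[[-0.8,[-0.15,0.9,-0.12],0],[-0.8,[-0.15,0.9,-0.12],0],[-0.8,[-0.15,0.9,-0.12],0],[-0.8,[-0.15,0.9,-0.12],0],[-0.8,[-0.15,0.9,-0.12],0]]'
python3 -m inch '[[-0.8,[-0.18,0.95,0],0],[-0.8,[-0.18,0.95,0],0],[-0.8,[-0.18,0.95,0],0],[-0.8,[-0.18,0.95,0],0],[-0.8,[-0.18,0.95,0],0]]'
python3 go.py 658,137,195
```

```text
t: 4.92
position: [511.2, -168.0, 191.4]
ee_rot: [3.139, -0.003, 2.86]
wrist_force: [-1.0, -0.4, -1.6]
grip_width: 26.8
t: 5.33
position: [598.9, 3.3, 190.5]
ee_rot: [3.141, -0.003, 2.86]
wrist_force: [-0.5, -0.8, -1.6]
grip_width: 26.8
t 5.3333 [598.9   3.3 190.5] head 73.8 F [-0.5 -0.8 -1.6] w 26.8
(658.0, 137.0, 195.0) [-0.098  0.724 -0.022] dist 146
```

```bash
python3 -m inch '[[-0.8,[-0.1,0.72,-0.03],-0.222],[-0.8,[-0.1,0.72,-0.03],-0.222],[-0.8,[-0.1,0.72,-0.03],-0.222],[-0.8,[-0.1,0.72,-0.03],-0.222],[-0.8,[-0.1,0.72,-0.03],-0.222],[-0.8,[-0.1,0.72,-0.03],-0.222]]'
python3 - <<'E'
from h import *
import go
go.sh([(658,137,195)])
d=r.get_image("wrist");cv2.imwrite("pics/w2.png",cv2.resize(d["image"][:,:,::-1],(800,600)))
E
```

```text
t: 5.83
position: [657.1, 133.3, 196.0]
ee_rot: [-3.141, -0.004, -3.074]
wrist_force: [-0.4, -0.6, -1.4]
grip_width: 26.5
t 5.8333 [657.1 133.3 196. ] head 93.9 F [-0.4 -0.6 -1.4] w 26.5
(658, 137, 195) [-0.006  0.018  0.005] dist 4
```

View pics/w2.png

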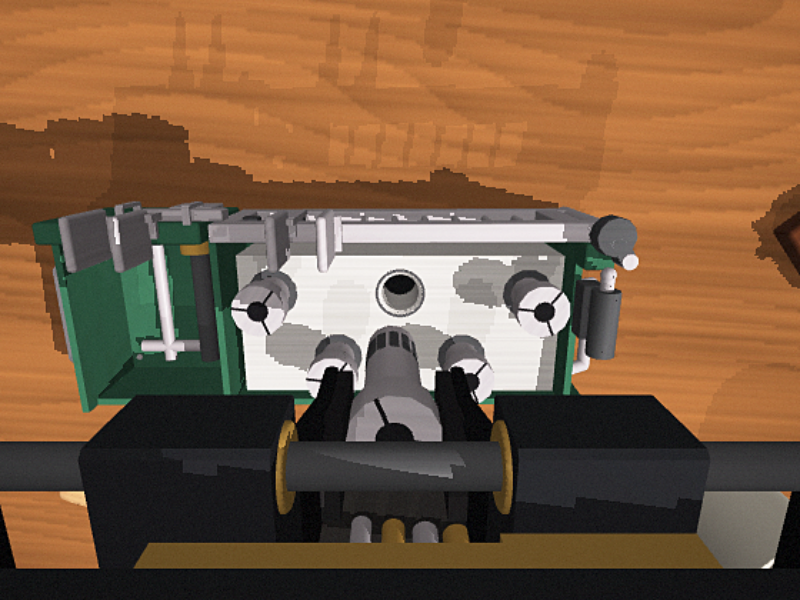

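Wrist view: the bore mouth is centred at (401,292). Neighbour heads are at (258,311) and (544,311), catch tab top edges near (64,246) and (116,247), and latch tab tops near (270,241) and (321,241).

```bash
python3 - <<'E'
from h import *
import go
o=r.observe();d=r.get_image("wrist");k=.7
f=lambda u,v,z:wz(d,o,u*k,v*k,z).round(1)
print("bore",f(401,292,52));A=f(258,311,89);B=f(544,311,89);print(A,B,(A+B)/2,"yaw",np.arctan2(*(A-B)[:2]*np.array([1,-1])),np.linalg.norm(A-B))
for n,p in dict(c1=(64,246),c2=(116,247),l1=(270,241),l2=(321,241),hinge=(613,235)).items(): print(n,f(*p,116 if n!="hinge" else 98))
# predicted foot edge pixels
R=Ro.from_euler("xyz",o["ee_rot"]).as_matrix();T=d["T_tool_cam"]
for z in (49,38,-25):
    q=np.linalg.inv(T)@np.array([0,0,z,1]);print(z,(np.array([d["fx"]*q[0]/q[2]+d["cx"],d["fy"]*q[1]/q[2]+d["cy"]])/k).round(1))
E
```

```text
bore [658.1 136.2  52. ]
[663.3  61.   89. ] [653.7 210.4  89. ] [658.5 135.7  89. ] yaw 0.06416880820950169 149.70811601245939
c1 [629.2 -20.1 116. ]
c2 [628.2   3.4 116. ]
l1 [620.9  73.3 116. ]
l2 [619.4  96.4 116. ]
hinge [610.7 235.5  98. ]
49 [394.1 347.1]
38 [394.1 357.1]
-25 [394.3 440.3]
```

```bash
python3 go.py 658.2,136,120 ; python3 -m inch '[[-0.8,[-0.005,0.013,0.15],0],[-0.8,[-0.005,0.013,0.3],0],[-0.8,[-0.005,0.013,0.375],0],[-0.8,[-0.005,0.013,0.375],0],[-0.8,[-0.005,0.013,0.375],0]]'; python3 go.py 658.2,136,62
```

```text
t 5.9333 [656.9 131.2 196.7] head 93.7 F [-0.2  0.2 -2. ] w 26.6
(658.2, 136.0, 120.0) [-0.009  0.024  0.383] dist 77
t: 6.35
position: [658.0, 133.1, 122.4]
ee_rot: [-3.141, -0.003, -3.079]
wrist_force: [0.4, 0.1, -1.7]
grip_width: 26.8
t 6.35 [658.  133.1 122.4] head 93.6 F [ 0.4  0.1 -1.7] w 26.8
(658.2, 136.0, 62.0) [-0.003  0.014  0.302] dist 60
```

```bash
python3 -m inch '[[-0.8,[-0.002,0.014,0.05],0],[-0.8,[-0.002,0.014,0.08],0],[-0.8,[-0.002,0.014,0.08],0],[-0.8,[-0.002,0.014,0.08],0]]'; python3 - <<'E'
from h import *
import go
for i in range(4):
    go.sh([(658.2,136,62)]); d=r.get_image("wrist")
cv2.imwrite("pics/w3.png",cv2.resize(d["image"][150:350,160:400,::-1],(720,600)))
E
```

```text
t: 6.68
position: [659.3, 137.6, 107.8]
ee_rot: [-3.142, 0.0, -3.077]
wrist_force: [0.1, 0.6, -1.5]
grip_width: 26.8
t 6.6833 [659.3 137.6 107.8] head 93.7 F [ 0.1  0.6 -1.5] w 26.8
(658.2, 136, 62) [ 0.006 -0.008  0.229] dist 46
t 6.7333 [659.6 137.7 108.1] head 93.7 F [ 0.1  0.2 -2.4] w 27.0
(658.2, 136, 62) [ 0.008 -0.008  0.23 ] dist 46
t 6.7833 [659.8 137.7 108.2] head 93.7 F [ 0.2  0.1 -1.2] w 27.0
(658.2, 136, 62) [ 0.009 -0.008  0.231] dist 46
t 6.8333 [659.8 137.7 108.2] head 93.7 F [ 0.1  0.1 -1.3] w 26.8
(658.2, 136, 62) [ 0.009 -0.008  0.231] dist 46
```

View pics/w3.png

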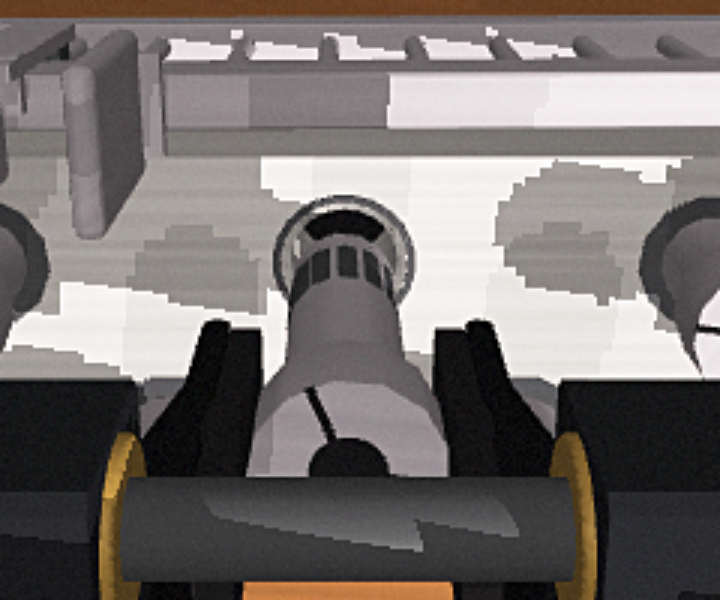

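Close-up: the bore is centred at crop (344,262) and the foot at about x=345, right above it.

```bash
python3 - <<'E'
from h import *
import go
o=r.observe();d=r.get_image("wrist")
print(wz(d,o,274.7,150+260/3,52),o["position"])
E
python3 -m inch '[[-0.8,[0.006,-0.004,0.04],0],[-0.8,[0.006,-0.004,0.07],0],[-0.8,[0.006,-0.004,0.1],0],[-0.8,[0.006,-0.004,0.13],0],[-0.8,[0.006,-0.004,0.13],0]]'; python3 go.py 658.2,136,62
```

```text
[658.54134114 136.91492292  52.        ] [659.76823156 137.71602385 108.23058738]
t: 7.35
position: [657.6, 136.8, 79.7]
ee_rot: [3.141, -0.002, -3.077]
wrist_force: [1.1, 0.9, -1.7]
grip_width: 26.4
t 7.35 [657.6 136.8  79.7] head 93.7 F [ 1.1  0.9 -1.7] w 26.4
(658.2, 136.0, 62.0) [-0.003 -0.004  0.089] dist 18
```

```bash
python3 -m inch '[[-0.8,[0,0,0.03],0],[-0.8,[0,0,0.055],0],[-0.8,[0,0,0.075],0],[-0.8,[0,0,0.083],0],[-0.8,[0,0,0.083],0]]' 12; python3 go.py 658.2,136,62
```

```text
t: 7.77
position: [658.0, 136.7, 64.3]
ee_rot: [3.142, -0.001, -3.077]
wrist_force: [0.1, 0.2, -1.4]
grip_width: 27.0
t 7.7667 [658.  136.7  64.3] head 93.7 F [ 0.1  0.2 -1.4] w 27.0
(658.2, 136.0, 62.0) [-0.001 -0.004  0.011] dist 2
```

Not bottomed yet, so a touch more, then release.

```bash
python3 -m inch '[[-0.8,[0,0,0.008],0],[-0.8,[0,0,0.012],0],[-0.8,[0,0,0.012],0]]'; python3 -m inch '[[0,[0,0,0],0],[0,[0,0,0],0],[0,[0,0,0],0],[0,[0,0,0],0],[0,[0,0,0],0],[0,[0,0,0],0]]';  python3 -m inch '[[0,[0,0,-0.05],0],[0,[0,0,-0.15],0],[0,[0,0,-0.35],0],[0,[0,0,-0.5],0],[0,[0,0,-0.6],0],[0,[0,0,-0.6],0]]';python3 - <<'E'
from h import *
import go
go.sh([])
d=r.get_image("wrist");o=r.observe()
cv2.imwrite("pics/w4.png",cv2.resize(d["image"][:,:,::-1],(800,600)))
E
```

```text
t: 8.02
position: [658.6, 136.7, 63.2]
ee_rot: [-3.142, 0.001, -3.077]
wrist_force: [0.3, 0.1, 1.7]
grip_width: 27.3
t: 8.52
position: [658.0, 136.7, 62.4]
ee_rot: [-3.142, -0.0, -3.077]
wrist_force: [0.8, -0.0, -0.4]
grip_width: 43.4
t: 9.02
position: [661.9, 137.0, 189.4]
ee_rot: [-3.141, 0.012, -3.076]
wrist_force: [0.4, -0.1, 0.3]
grip_width: 43.3
t 9.0167 [661.9 137.  189.4] head 93.7 F [ 0.4 -0.1  0.3] w 43.3
```

View pics/w4.png

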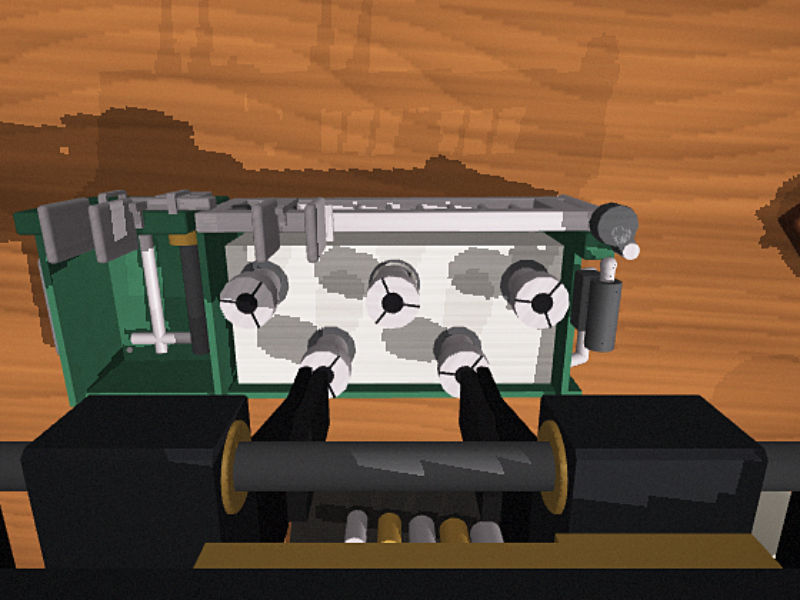

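The collet sits home, level and collinear with its neighbours (head at (392,303)). Now the catch.

```bash
python3 go.py 628,-10,175; python3 -m inch '[[0,[0.22,-0.72,0.02],0],[0,[0.22,-0.72,0.05],0],[0,[0.22,-0.72,0.05],0],[0,[0.22,-0.72,0.05],0],[0,[0.22,-0.72,0.05],0],[0,[0.22,-0.72,0.05],0]]'; python3 - <<'E'
from h import *
import go
d=r.get_image("wrist");go.sh([(628,-10,175)]);o=r.observe();print(o["position"]);
d=r.get_image("wrist");cv2.imwrite("pics/w5.png",cv2.resize(d["image"][150:350,170:500,::-1],(792,480),interpolation=cv2.INTER_CUBIC))
E
```

```text
t 9.0667 [660.3 136.9 186.5] head 93.7 F [1.3 0.4 0. ] w 43.7
(628.0, -10.0, 175.0) [ 0.209 -0.722  0.056] dist 151
t: 9.57
position: [622.3, -11.1, 171.1]
ee_rot: [3.14, -0.003, -3.08]
wrist_force: [0.1, 0.7, 0.4]
grip_width: 43.8
t 9.6167 [622.9  -9.8 171.4] head 93.6 F [-0.6  0.7 -0.1] w 43.3
(628, -10, 175) [-0.026 -0.002 -0.018] dist 6
[622.86644325  -9.84429804 171.44167439]
```

View pics/w5.png

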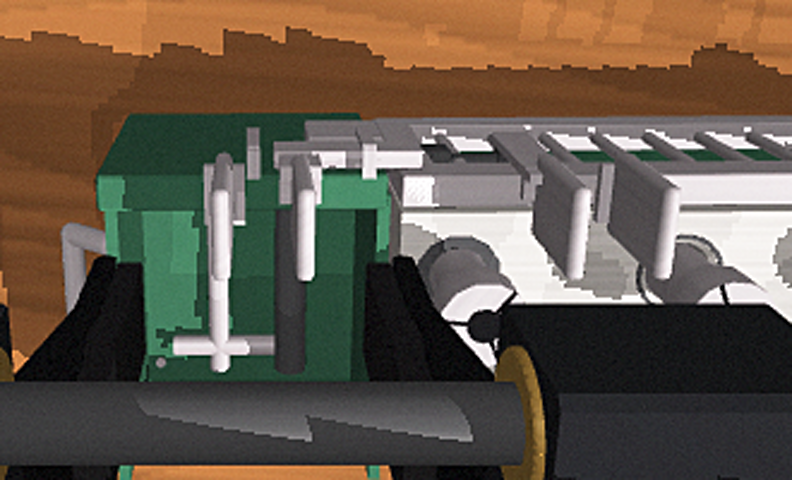

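Close-up: catch tab tops are at crop (221,234) and (305,234), latch tab tops at (578,233) and (667,233).

```bash
python3 - <<'E'
from h import *
import go
o=r.observe();d=r.get_image("wrist")
f=lambda u,v,z=116:wz(d,o,170+u/2.4,150+v/2.4,z).round(1)
for p in ((221,190),(221,279),(305,190),(305,279),(582,187),(574,279),(671,187),(663,279)):print(p,f(*p))
m=(f(221,234)+f(305,234))/2;l=(f(578,233)+f(667,233))/2;print("catch",m,"latch",l)
t=.0645;n=m+6*np.array([np.sin(t),-np.cos(t),0])
go.sh([(n[0],n[1],120),(n[0],n[1],90)])
E
```

```text
(221, 190) [617.3 -17.8 116. ]
(221, 279) [641.9 -16.5 116. ]
(305, 190) [615.9   3.5 116. ]
(305, 279) [640.5   5.5 116. ]
(582, 187) [610.7  73.7 116. ]
(574, 279) [636.1  75.9 116. ]
(671, 187) [609.3  96.3 116. ]
(663, 279) [634.7  99.2 116. ]
catch [628.6   -6.35 116.  ] latch [622.5   86.25 116.  ]
t 9.7167 [623.5  -8.6 172. ] head 93.8 F [ 0.5 -0.1  0.6] w 43.4
(np.float64(628.9867317196866), np.float64(-12.337523576320024), 120) [-0.026 -0.021  0.26 ] dist 52
(np.float64(628.9867317196866), np.float64(-12.337523576320024), 90) [-0.027 -0.021  0.41 ] dist 82
```

```bash
python3 -m inch '[[0.35,[-0.027,-0.018,0.05],0],[0.35,[-0.027,-0.018,0.12],0],[0.35,[-0.027,-0.018,0.2],0],[0.35,[-0.027,-0.018,0.26],0],[0.35,[-0.027,-0.018,0.26],0],[0.35,[-0.027,-0.018,0.26],0]]'; python3 go.py 629,-12.3,90;python3 -m inch '[[0.35,[0,0,0.06],0],[0.35,[0,0,0.12],0],[0.35,[0,0,0.145],0],[0.35,[0,0,0.145],0],[0.35,[0,0,0.145],0]]'; python3 go.py 629,-12.3,90
```

```text
t: 10.22
position: [628.9, -12.3, 119.3]
ee_rot: [3.141, -0.002, -3.076]
wrist_force: [1.0, -0.4, 0.4]
grip_width: 58.8
t 10.2167 [628.9 -12.3 119.3] head 93.8 F [ 1.  -0.4  0.4] w 58.8
(629.0, -12.3, 90.0) [-0.001 -0.     0.147] dist 29
t: 10.63
position: [628.9, -13.1, 91.0]
ee_rot: [3.141, -0.001, -3.077]
wrist_force: [-0.3, -0.1, 0.4]
grip_width: 58.9
t 10.6333 [628.9 -13.1  91. ] head 93.7 F [-0.3 -0.1  0.4] w 58.9
(629.0, -12.3, 90.0) [-0.001  0.004  0.005] dist 1
```

```bash
python3 -m inch '[[-0.9,[0,0.003,0],0],[-0.9,[0,0.003,0],0],[-0.9,[0,0.003,0],0],[-0.9,[0,0.003,0],0],[-0.9,[0,0.003,0],0],[-0.9,[0,0.003,0],0],[-0.9,[0,0.003,0],0],[-0.9,[0,0.003,0],0]]' 15; python3 go.py 629,-12.3,90
```

```text
t: 11.3
position: [629.5, -12.8, 92.0]
ee_rot: [-3.14, 0.001, -3.076]
wrist_force: [-0.5, 1.2, 3.1]
grip_width: 15.4
t 11.3 [629.5 -12.8  92. ] head 93.8 F [-0.5  1.2  3.1] w 15.4
(629.0, -12.3, 90.0) [0.002 0.003 0.01 ] dist 2
```

```bash
python3 -m inch '[[0.35,[0,0,0],0],[0.35,[0,0,0],0],[0.35,[0,0,0],0],[0.35,[0,0,-0.01],0],[0.35,[0,0,-0.1],0],[0.35,[0,0,-0.2],0],[0.35,[0,0,-0.22],0],[0.35,[0,0,-0.22],0]]'; python3 - <<'E'
from h import *
import go
go.sh([(622.1,92.3,136)])
d=r.get_image("wrist");cv2.imwrite("pics/w6.png",cv2.resize(d["image"][150:350,170:500,::-1],(792,480),interpolation=cv2.INTER_CUBIC))
E
```

```text
t: 11.97
position: [630.5, -12.9, 137.2]
ee_rot: [-3.14, 0.004, -3.077]
wrist_force: [-0.0, 0.3, 0.1]
grip_width: 56.5
t 11.9667 [630.5 -12.9 137.2] head 93.7 F [-0.   0.3  0.1] w 56.5
(622.1, 92.3, 136) [0.008 0.527 0.005] dist 106
```

View pics/w6.png

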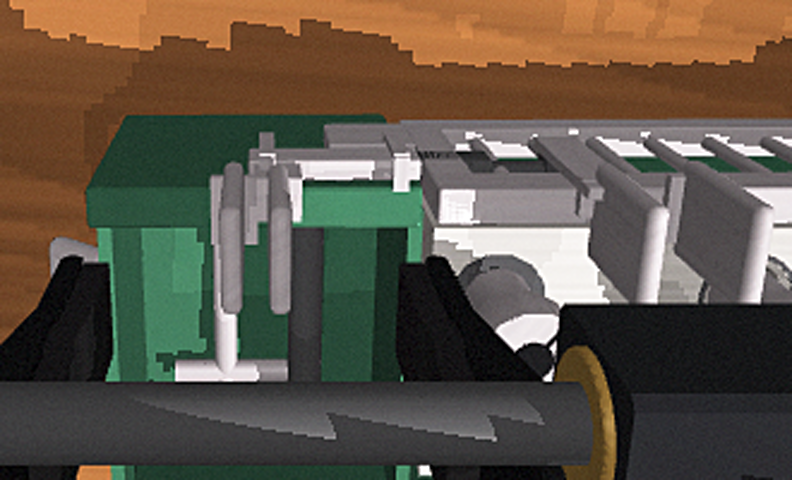

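The catch tabs are together at (232,255) and (280,255), so the slide is drawn and staying there. On to the latch.

```bash
python3 -m inch '[[0.35,[0.008,0.2,0],0],[0.35,[0.008,0.4,0],0],[0.35,[0.008,0.527,0],0],[0.35,[0.008,0.527,0],0],[0.35,[0.008,0.527,0.05],0],[0.35,[0.008,0.527,0.1],0],[0.35,[0.008,0.527,0.1],0]]'; python3 go.py 622.1,92.3,90
```

```text
t: 12.6
position: [618.7, 91.4, 112.1]
ee_rot: [3.141, -0.006, -3.078]
wrist_force: [-0.9, -1.1, 0.1]
grip_width: 58.5
t 12.6 [618.7  91.4 112.1] head 93.7 F [-0.9 -1.1  0.1] w 58.5
(622.1, 92.3, 90.0) [-0.018  0.003  0.111] dist 22
```

```bash
python3 -m inch '[[0.35,[-0.016,0.003,0.06],0],[0.35,[-0.016,0.003,0.11],0],[0.35,[-0.016,0.003,0.11],0],[0.35,[-0.016,0.003,0.11],0]]'; python3 go.py 622.1,92.3,90;  python3 -m inch '[[-0.95,[0,0,0],0],[-0.95,[0,0,0],0],[-0.95,[0,0,0],0],[-0.95,[0,0,0],0],[-0.95,[0,0,0],0],[-0.95,[0,0,0],0],[-0.95,[0,0,0],0],[-0.95,[0,0,0],0]]' 40; python3 go.py 622.1,92.3,90
```

```text
t: 12.93
position: [623.3, 92.7, 92.2]
ee_rot: [3.141, -0.003, -3.078]
wrist_force: [-1.2, -0.2, -0.1]
grip_width: 58.8
t 12.9333 [623.3  92.7  92.2] head 93.7 F [-1.2 -0.2 -0.1] w 58.8
(622.1, 92.3, 90.0) [ 0.006 -0.002  0.011] dist 3
t: 13.6
position: [624.2, 93.1, 94.1]
ee_rot: [3.142, 0.001, -3.077]
wrist_force: [-1.1, -4.2, 3.1]
grip_width: 14.5
t 13.6 [624.2  93.1  94.1] head 93.7 F [-1.1 -4.2  3.1] w 14.5
(622.1, 92.3, 90.0) [ 0.011 -0.003  0.02 ] dist 5
```

The latch is squeezed (width 14.5). Now swing about the hinge (radius 148 mm).

```bash
python3 -m inch '[[-0.95,[0.052,0.002,0],0.044],[-0.95,[0.103,0.007,0],0.089],[-0.95,[0.154,0.016,0],0.133],[-0.95,[0.204,0.029,0],0.178],[-0.95,[0.253,0.045,0],0.222],[-0.95,[0.313,0.069,0],0.278],[-0.95,[0.37,0.099,0],0.333],[-0.95,[0.37,0.099,0],0.333]]'; python3 go.py 622.1,92.3,90
```

```text
t: 14.27
position: [546.7, 108.3, 94.0]
ee_rot: [-3.14, -0.002, 2.682]
wrist_force: [-0.7, -5.0, 3.1]
grip_width: 14.6
t 14.2667 [546.7 108.3  94. ] head 63.7 F [-0.7 -5.   3.1] w 14.6
(622.1, 92.3, 90.0) [-0.373  0.096  0.019] dist 77
```

```bash
python3 -m inch '[[-0.95,[0.052,0.002,0],0.044],[-0.95,[0.103,0.007,0],0.089],[-0.95,[0.154,0.016,0],0.133],[-0.95,[0.204,0.029,0],0.178],[-0.95,[0.253,0.045,0],0.222],[-0.95,[0.313,0.069,0],0.278],[-0.95,[0.37,0.099,0],0.333],[-0.95,[0.37,0.099,0],0.333]]'; python3 go.py 622.1,92.3,90;python3 -m inch '[[-0.95,[0.052,0.002,0],0.044],[-0.95,[0.103,0.007,0],0.089],[-0.95,[0.154,0.016,0],0.133],[-0.95,[0.204,0.029,0],0.178],[-0.95,[0.253,0.045,0],0.222],[-0.95,[0.313,0.069,0],0.278],[-0.95,[0.347,0.086,0],0.311],[-0.95,[0.347,0.086,0],0.311],[-0.95,[0.347,0.086,0],0.311]]'; python3 - <<'E'
from h import *
import go
go.sh([])
S=r.get_image("scene")["image"][195:345,205:405];D=r.get_image("wrist")["image"]
o=np.zeros((600,800,3),np.uint8);o[:300,:400]=cv2.resize(S,(400,300));
cv2.imwrite("pics/e.png",cv2.resize(S,(800,600),interpolation=cv2.INTER_CUBIC)[:,:,::-1])
E
```

```text
t: 14.93
position: [489.7, 159.5, 94.0]
ee_rot: [-3.14, -0.001, 2.161]
wrist_force: [-1.4, -7.5, 5.5]
grip_width: 14.4
t 14.9333 [489.7 159.5  94. ] head 33.8 F [-1.4 -7.5  5.5] w 14.4
(622.1, 92.3, 90.0) [-0.647  0.363  0.019] dist 148
t: 15.68
position: [466.5, 225.7, 94.0]
ee_rot: [-3.139, 0.001, 1.675]
wrist_force: [-3.3, -5.9, 8.2]
grip_width: 14.5
t 15.6833 [466.5 225.7  94. ] head 6.0 F [-3.3 -5.9  8.2] w 14.5
```

View pics/e.png

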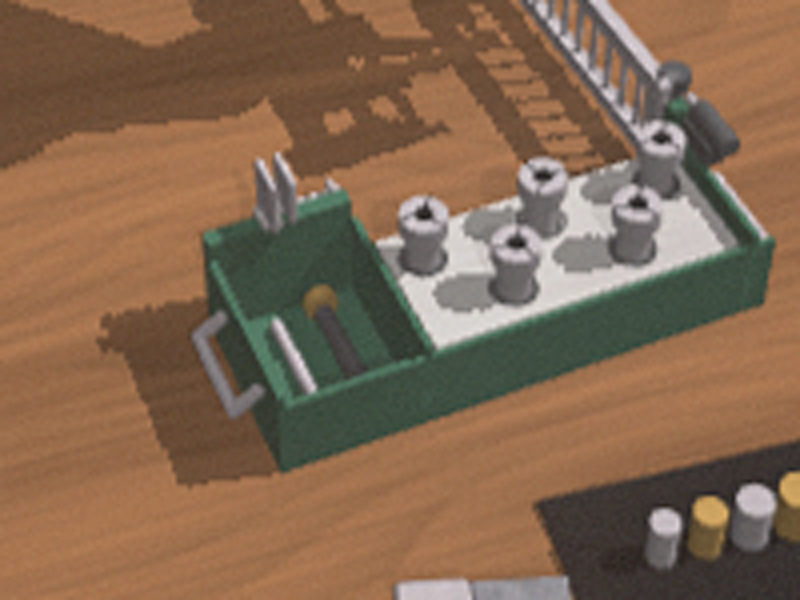

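The gate is open about square. The collet is home and level with the others, and the catch tabs are together at (265,190) and (287,185). I'll check it is steady, then hand in.

```bash
python3 -m inch '[[-0.95,[0,0,0],0],[-0.95,[0,0,0],0],[-0.95,[0,0,0],0],[-0.95,[0,0,0],0],[-0.95,[0,0,0],0],[-0.95,[0,0,0],0]]' && python3 -c "
from workcell import r
print(abs(r.observe()['qvel']).max());print(r.sign_off())"
```

```text
t: 16.28
position: [466.5, 225.2, 94.0]
ee_rot: [-3.139, 0.0, 1.674]
wrist_force: [-2.8, -4.7, 6.6]
grip_width: 14.3
0.0022702562876903707
the job is handed in; nothing more can be done
None
```

The job is done and handed in at about 16.3 s of the 56 s. The sign-off gives no verdict, so what follows is from my own checks.

- **Collet:** I picked the steel collet from among the pink look-alikes and lowered it into the empty bore until it touched bottom. I then let go and backed off. The last picture shows it upright, with its head level and in line with the other four.
- **Catch:** I pinched it to a finger width of 15.4 mm with the gate still shut. The tabs stayed together after I released them, and still were in the last picture.
- **Gate:** I squeezed the latch (finger width 14.5 mm) and swung the gate about its hinge to about 1.53 rad, going by the tool's heading. I was still gripping it at 40 N when I handed in, with the arm at rest.
- **Rack and other things:** The rack looked undisturbed in that picture. I did not take a final picture of the items on the bench; nothing in the moves or the force readings suggested I touched any of them.

None of the checks failed or disagreed. Before fine alignment, position estimates from different views differed by 2–3 mm.

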